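Press the glued carton in the ratchet clamp and let it go

ROBOT

A 6-joint arm with a two-finger parallel gripper is mounted at the origin on a cart in front of the work surface, level with it; the furniture and walls round the work are solid. World frame = base frame: x ahead of the robot, y to its left, z up, the work surface at z = 0. Lengths are in m, angles in degrees, forces in N, time in s.
With the tool pointing down it reaches from about 0.25 to 0.85 m from the base axis. Payload 12.5 kg.
Tool frame: the origin (TCP) lies on the centre line of the jaws, within the pads' length; the fingertips stand 22 mm ahead of it and the grasp point (between the pads) lies 3 mm ahead of it; z points along the fingers, y is the line along which they close (so a half turn about z gives the same grasp; the last joint's range is limited). The gripper opens to 93 mm and grips with 3 to 60 N. Pads are 15 mm wide; open, the fingers measure 128 mm over their backs; the gripper's body (75 mm by 188 mm) begins 65 mm behind the grasp point.
Start: joints at [-67.93, 20.094, 94.641, -0, 65.266, -4.847], TCP at [0.249, -0.49, 0.241] pointing down, gripper open.
Joint ranges: [-157.81, 157.81], [-45, 120.19], [0.68, 151.7], [-89.99, 269.99], [4.06, 180], [-164.3, 164.3]. Speed limits (degrees/s): [127.2, 127.2, 159.86, 180, 180, 180].

INTERFACE

Orientations are given as [roll, pitch, yaw] about the fixed x, y, z axes, in that order (R = Rz(yaw) Ry(pitch) Rx(roll)).
In Python, from rig import bot gives the robot as it stands.
- The arm moves only by the shell command python3 -m inch 'ROWS' [OPENING] [FORCE]. ROWS is JSON, a list that holds one entry, the list of rows, each a list of 4 numbers: the shift along the tool's x, y, z in cm, then the turn about the tool's z in degrees. A call has exactly 10 rows; each row is the pose to reach, as a shift and turn from the pose commanded when the call began, along the tool's axes at that moment; what a row does not reach only later rows make up. A row lasts 1/12 s, in which the tool goes at most 41.7 mm and 7.16 degrees, less where a joint would pass 70% of its speed; a pose out of reach is approached as far as the arm can. A call with a gripper value outside its range is refused whole. OPENING is the finger opening in cm, from 0 to 9.3, set as the call begins (- or left out, the last holds). The fingers move at their own pace and stop on an object; FORCE is the grip in N (left out, the last holds). Time passes only in rows, so rows that repeat a pose let the fingers close, or fill a call up. It gives the time, the measured TCP pose, the force, the opening and the grip force at its end, in the units of the state.
- bot.get_state(): the state, without advancing time (a new reading comes with each control period).
- bot.snapshot(name): name is "scene" or "top"; returns the picture (400x640x3 uint8, red, green, blue); there is no depth.
- bot.camera_info(name): a dict with "camera_matrix" (3x3 intrinsics, pixels), "rvec" (rotation vector, rad) and "tvec" (3), from world to camera coordinates, as OpenCV has them. Camera axes: x right, y down, z forward; pixel columns grow to the right and rows downward; lengths in m; the calibration is good to about 2 mm. A picture is of the moment at which its call begins. camera_info takes no time and is no camera call.
- bot.close_job(): hands the job in; it is judged then, once.
The state is a dict: "t": time; "joint_positions": joint angles; "dq": joint speeds; "effort": joint torques, N m; "position": TCP position; "tcp_rot": TCP orientation; "force": force on the tool from outside, world axes, zero at the start; "ft_torque": the same for the moment, N m; "grip_width": opening from 0.0 (shut) to 1.0 (fully open); "grip_force": force on a finger pad.
Only numpy, scipy, OpenCV 4.12 (cv2) and the standard library are available. Lean on these libraries where they do the work, as an engineer would, in place of code of your own. Each camera call takes 0.05 s, during which the arm holds its last target. There are 200 camera calls.

TASK

The flap of the green staples box has just been glued. In the clamp that holds this box, pump the orange trigger with full strokes, letting it come all the way up each time, until the ratchet alone keeps the box squeezed with the sprung pressure plate pushed in by at least 5 mm; then press the red release button right down until the jaw has gone fully back. Leave the box in the clamp and do not work the other clamp.

Things in the scene. Friction and masses are not known exactly. Their poses are not given: they have to be found in the camera images.
- staples_box: green and white carton, 36 x 58 x 24 mm (its x, y, z), loose on the bed (12 mm above the table) of one of two equal blue ratchet clamps, between the moving pressure plate and the fixed stop; a standing white till roll is in the other clamp. Either may be left or right. Origin: centre of its underside. It slides up to the stop first, then the plate is pushed in
- box_clamp_trigger_top (a point): top centre of the orange trigger (34 mm along x, 44 across, 8 thick) of the box's clamp, at its near end, 91 mm above the table. x: along the clamp to the stop, within 0.25 rad of the robot's x; z up. Press it with closed fingers down to its end stop 34 mm lower (it tilts, drifts 4 mm to -x; 4 to 16 N), let it spring fully up: one tooth gained. 2 or 3 needed; a stroke too many is harmless
- box_clamp_release_top (a point): top centre of the round red release button (25 mm wide) on the same clamp, 85 mm above the table, about 121 mm from the trigger point along the clamp's x. It moves straight down 10 mm (2 to 8 N) and springs up; it bobs 6 mm by itself as the jaw clicks on. While it is down 8 mm or more, a spring draws the jaw fully back within 1.5 s: keep it down that long
- box_clamp_jaw (a joint): travel of the same clamp's jaw, m: 0 fully back (as at the start), growing toward the stop, up to 0.060; the ratchet holds it at about 0.013, 0.027, 0.041
- box_clamp_pad (a joint): how far the sprung pressure plate on the front of this jaw is pushed in, m: 0 free, 0.020 right in (about 1 N at first, 4 N right in): the squeeze on the box. When the plate is right in the trigger goes stiff: stop pressing at 25 N
- roll_clamp_jaw (a joint): travel of the jaw of the other clamp (the one with the till roll), m: 0 fully back, as at the start; leave it there
Not all that is in view belongs to the job. Of the things like the staples_box, leave any that is purple or yellow; of the rest the smaller one is meant.

How it is judged (in metres and radians):
On the way, in this order (a step that is already met when the one before it is completed fails the run):
1. the orange trigger of the staples box's clamp is pressed down (height (world z) of box_clamp_trigger_top below 0.07 m).
2. with the trigger back up, the ratchet keeps the pressure plate pushed in by 4 mm or more for 0.3 s (value of joint box_clamp_pad above 0.004 m and height (world z) of box_clamp_trigger_top above 0.086 m), for 0.3 s.
3. the red release button is pressed down by 6 mm or more while the trigger is up (height (world z) of box_clamp_release_top below 0.079 m and height (world z) of box_clamp_trigger_top above 0.086 m).
At the end, for the whole second after the job is handed in: The box's clamp is open again: jaw within 4 mm of fully back, pressure plate free (under 2 mm), trigger and button back up; the staples box lies flat (within 10 degrees) on the clamp bed, at rest (value of joint box_clamp_jaw below 0.004 m and value of joint box_clamp_pad below 0.002 m and height (world z) of box_clamp_trigger_top above 0.086 m and height (world z) of box_clamp_release_top above 0.081 m and height (world z) of staples_box between 0.008 and 0.02 m and angle between staples_box's own z axis and vertical below 0.17 rad and linear speed of staples_box below 0.02 m/s); the robot touches nothing.
It fails at once if the jaw of the other clamp, with the till roll, is advanced by more than 4 mm (value of joint roll_clamp_jaw above 0.004 m).
It also fails if it takes over 51 s, if anything falls off the work surface, if the arm or the gripper's body presses on something with over 40 N, if the wrist force passes 120 N, or if a joint passes its speed limit or range.

## Working session

There is one attempt and no reset: what is moved stays moved. The work goes in short steps, Python scripts to look and compute and a shell command to move; the robot and the scene stay as the last step left them, time stands still between calls to the robot, and variables do not carry over. Pictures are saved under pics/ and viewed, at most 10 in all, crops included, and the job is handed in when it is done.

```bash
mkdir -p pics; python3 - <<'E'
from rig import bot
import cv2
for n in("scene","top"):
    cv2.imwrite(f"pics/{n}0.png",bot.snapshot(n)[:,:,::-1]); print(bot.camera_info(n))
print(bot.get_state())
E
```

```text
{'camera_matrix': array([[439.53704674,   0.        , 314.49823423],
       [  0.        , 439.53704674, 199.525875  ],
       [  0.        ,   0.        ,   1.        ]]), 'rvec': array([ 2.01911805, -0.69333822,  0.41978024]), 'tvec': array([-0.48523986,  0.22225933,  0.80446673])}
{'camera_matrix': array([[432.37884795,   0.        , 322.84010484],
       [  0.        , 432.37884795, 202.67468323],
       [  0.        ,   0.        ,   1.        ]]), 'rvec': array([ 2.18797801, -2.14585586,  0.11972256]), 'tvec': array([-0.0608398 ,  0.61987579,  1.11012831])}
{'t': 0.1, 'joint_positions': array([-6.79302569e+01,  2.01209460e+01,  9.46727926e+01, -1.17512194e-03,
        6.52658528e+01, -4.84710279e+00]), 'dq': array([ 0.02911217, -0.04983864, -0.15586381,  0.01723714, -0.0323786 ,
       -0.11181126]), 'effort': array([ 2.07684188e-04, -4.98025846e+01, -2.85703325e+01,  6.99729379e-02,
        2.39279500e-02, -3.93169410e-05]), 'position': array([ 0.24889504, -0.49013959,  0.24016142]), 'tcp_rot': array([-1.79940532e+02, -3.97230577e-03,  2.69173360e+01]), 'force': array([ 0.29028076, -0.14656098, -0.01271626]), 'ft_torque': array([0.00400506, 0.01881821, 0.01508796]), 'grip_force': 0.0, 'grip_width': 0.9983490507810201}
```

View pics/scene0.png

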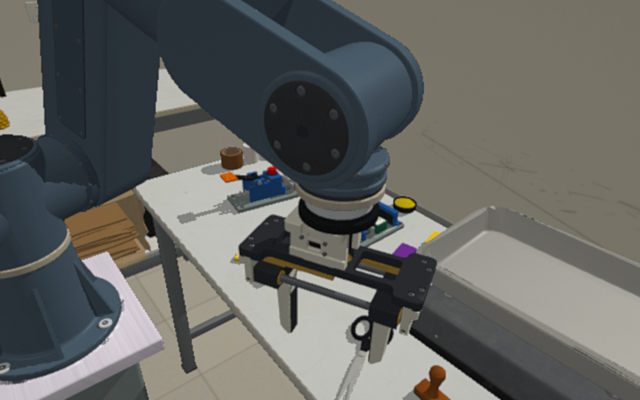

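View pics/top0.png

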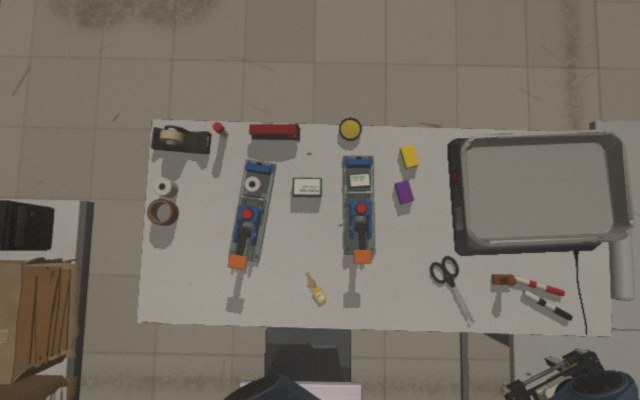

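The top view shows the green-white carton in the clamp at the image's right: box (359,180), orange trigger (362,257), red button (361,209). The till roll is in the left clamp (253,184), and a larger loose carton lies between them at (307,187). Next I'll measure the centroids.

```bash
cat > h.py <<'E'
import numpy as np, cv2
from rig import bot
def ray(n,uv,z):
    c=bot.camera_info(n);R=cv2.Rodrigues(c["rvec"])[0];C=-R.T@c["tvec"]
    d=R.T@np.linalg.inv(c["camera_matrix"])@[*uv,1];return C+d*(z-C[2])/d[2]
def blobs(n,im,lo,hi,amin=15):
    h=cv2.cvtColor(im,cv2.COLOR_RGB2HSV);m=cv2.inRange(h,lo,hi)
    k,_,s,c=cv2.connectedComponentsWithStats(m)
    return [(c[i].round(1),s[i]) for i in range(1,k) if s[i,4]>=amin]
E
python3 - <<'E'
from h import *
im=bot.snapshot("top")
np.save("top0.npy",im)
for nm,lo,hi,z in(("or",(6,170,140),(15,255,255),.091),("red",(0,170,120),(4,255,255),.085),("red2",(174,170,100),(180,255,255),.085),("blue",(105,120,40),(120,255,255),.04)):
    for c,s in blobs("top",im,lo,hi): print(nm,c,s,ray("top",c,z).round(4))
cv2.imwrite("pics/crop.png",cv2.resize(im[140:280,220:420,::-1],None,fx=4,fy=4,interpolation=cv2.INTER_CUBIC))
E
```

```text
or [362.  255.8] [355 250  16  13 162] [ 0.4842 -0.1483  0.091 ]
or [237.4 260.8] [229 255  17  13 135] [0.466  0.1598 0.091 ]
red [216.7 126.6] [214 124   7   6  24] [0.8068 0.2281 0.085 ]
red [361.4 207.6] [358 205   8   7  30] [ 0.6048 -0.1462  0.085 ]
red [246.1 212.6] [245 210   4   7  15] [0.5864 0.144  0.085 ]
red [555.2 289.9] [548 287  15   7  29] [ 0.4095 -0.6281  0.085 ]
blue [358.9 161.1] [346 159  26   5 107] [ 0.7333 -0.1425  0.04  ]
blue [257.9 167.2] [246 163  27   9 119] [0.7115 0.1253 0.04  ]
blue [353.3 206.5] [351 202   8  13  40] [ 0.6117 -0.129   0.04  ]
blue [368.1 206.3] [364 202   8  12  36] [ 0.613  -0.1679  0.04  ]
blue [255.2 212.6] [251 208  11  13  43] [0.5906 0.1281 0.04  ]
```

View pics/crop.png

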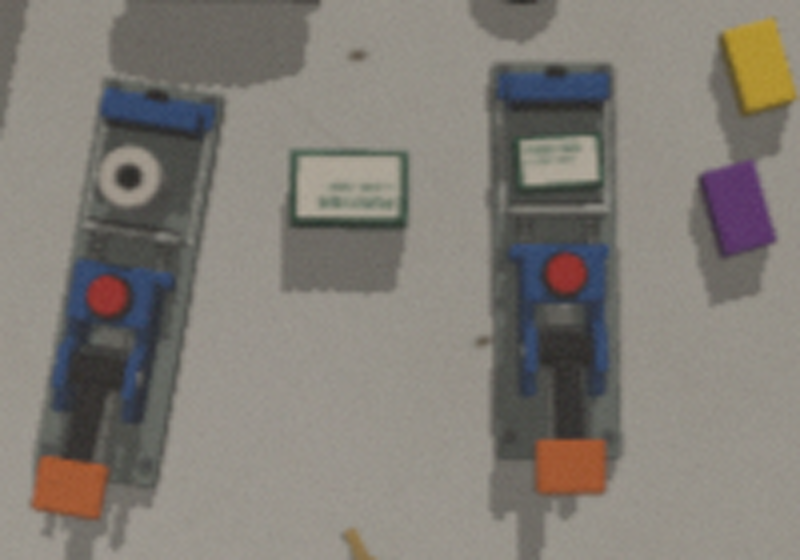

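The crop confirms it: trigger (0.484,-0.148), button (0.605,-0.146), 120.6 mm apart (121 expected), and the clamp's yaw is about 1°. Now I'll move over the trigger with the fingers closed.

```bash
python3 -m inch '[[[3,-1.7,0.5,6],[7,-3.9,1,12],[11,-6,2,18],[15,-8.2,3,24],[19,-10.4,4,26],[23,-12.6,5,26],[27,-14.8,6,26],[31,-17,7,26],[34.5,-19,7.5,26],[36.3,-19.9,8,26]]]' 0 30
```

```text
t: 0.98
position: [0.4766, -0.1564, 0.1627]
tcp_rot: [-180.0, -0.0, 0.9]
force: [0.8, -0.8, -0.2]
grip_width: 0.328
grip_force: 0.0
```

```bash
python3 -m inch '[[[0,0,0,0],[0,0,0.5,0],[0,0,1,0],[0,0,1.5,0],[0,0,2,0],[0,0,2.5,0],[0,0,3,0],[0,0,3.5,0],[0,0,3.5,0],[0,0,3.5,0]]]' 0
python3 - <<'E'
from h import *
im=bot.snapshot("scene");cv2.imwrite("pics/s1.png",cv2.resize(im[90:290,120:440,::-1],None,fx=2.5,fy=2.5))
print(bot.get_state()["position"])
E
```

```text
t: 1.82
position: [0.4757, -0.1584, 0.1277]
tcp_rot: [-180.0, 0.0, 0.9]
force: [-0.4, 0.5, 0.4]
grip_width: 0.01
grip_force: 0.0
[ 0.47585186 -0.15840562  0.12800666]
```

View pics/s1.png

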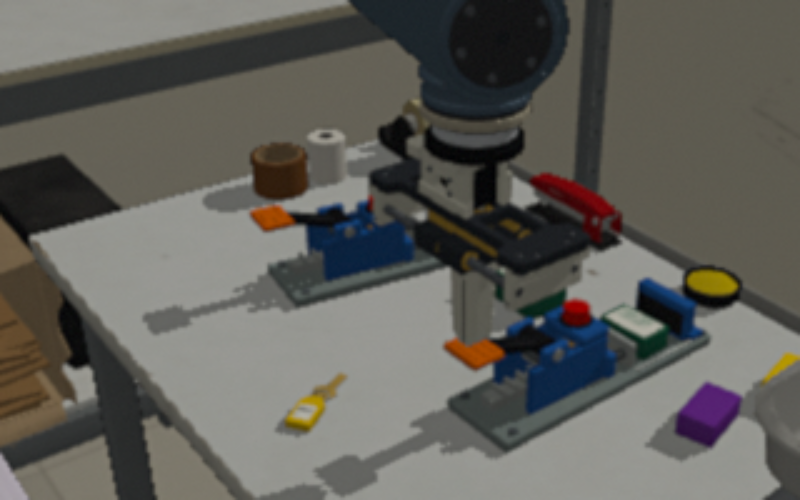

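The scene view shows the closed fingers just above the box clamp's orange trigger (crop 475,350). The button stands proud on its blue housing. The last move fell about 1 cm short, so I'll correct that and press.

```bash
python3 -m inch '[[[0.6,-1,0,0],[0.6,-1,0.6,0],[0.6,-1,1.2,0],[0.6,-1,1.8,0],[0.6,-1,2.4,0],[0.6,-1,3,0],[0.6,-1,3.5,0],[0.5,-1,4,0],[0.4,-1,4.4,0],[0.4,-1,4.4,0]]]' 0
```

```text
t: 2.7
position: [0.4799, -0.1485, 0.0834]
tcp_rot: [180.0, -0.0, 0.9]
force: [0.4, -1.0, 7.1]
grip_width: 0.004
grip_force: 3.2
```

```bash
python3 -m inch '[[[0,0,0.1,0],[0,0,0.2,0],[0,0,0.3,0],[0,0,0.4,0],[0,0,0.4,0],[0,0,0.4,0],[0,0,0.4,0],[0,0,0.4,0],[0,0,0.4,0],[0,0,0.4,0]]]'
```

```text
t: 3.53
position: [0.4803, -0.1486, 0.0814]
tcp_rot: [180.0, -0.1, 0.9]
force: [-7.9, 3.2, 27.4]
grip_width: 0.006
grip_force: 13.9
```

That's the end stop. Now I'll release the trigger fully and look.

```bash
python3 -m inch '[[[0,0,-0.5,0],[0,0,-1.2,0],[0,0,-2,0],[0,0,-2.8,0],[0,0,-3.6,0],[0,0,-4.4,0],[0.2,0,-4.8,0],[0.2,0,-4.8,0],[0.2,0,-4.8,0],[0.2,0,-4.8,0]]]'
python3 - <<'E'
from h import *
im=bot.snapshot("scene");cv2.imwrite("pics/s2.png",cv2.resize(im[190:290,280:440,::-1],None,fx=5,fy=5))
E
```

```text
t: 4.37
position: [0.4814, -0.1481, 0.1276]
tcp_rot: [-180.0, 0.0, 0.9]
force: [0.8, -0.3, -1.0]
grip_width: 0.006
grip_force: 0.0
```

View pics/s2.png

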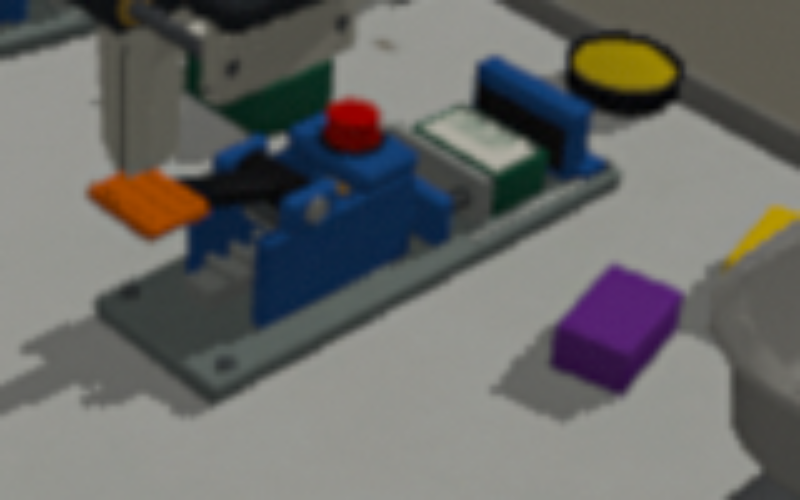

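The trigger is back up (crop 150,200) and the jaw has gained a tooth, with the plate near the box. Second stroke.

```bash
python3 -m inch '[[[0,0,0.8,0],[0,0,1.5,0],[0,0,2.2,0],[0,0,2.9,0],[0,0,3.5,0],[-0.2,0,4,0],[-0.2,0,4.3,0],[-0.2,0,4.6,0],[-0.2,0,4.75,0],[-0.2,0,4.75,0]]]'
python3 -m inch '[[[0,0,0,0],[0,0,0,0],[0,0,-0.8,0],[0,0,-1.6,0],[0,0,-2.4,0],[0,0,-3.2,0],[0,0,-4,0],[0.2,0,-4.75,0],[0.2,0,-4.75,0],[0.2,0,-4.75,0]]]'
python3 - <<'E'
from h import *
im=bot.snapshot("scene");cv2.imwrite("pics/s3.png",cv2.resize(im[190:290,280:440,::-1],None,fx=5,fy=5))
E
```

```text
t: 5.25
position: [0.4803, -0.1484, 0.0814]
tcp_rot: [180.0, -0.1, 0.9]
force: [-7.4, 2.9, 29.7]
grip_width: 0.002
grip_force: 15.1
t: 6.08
position: [0.4818, -0.1483, 0.1281]
tcp_rot: [180.0, -0.0, 0.9]
force: [-0.2, 0.4, -0.4]
grip_width: 0.003
grip_force: 0.0
```

View pics/s3.png

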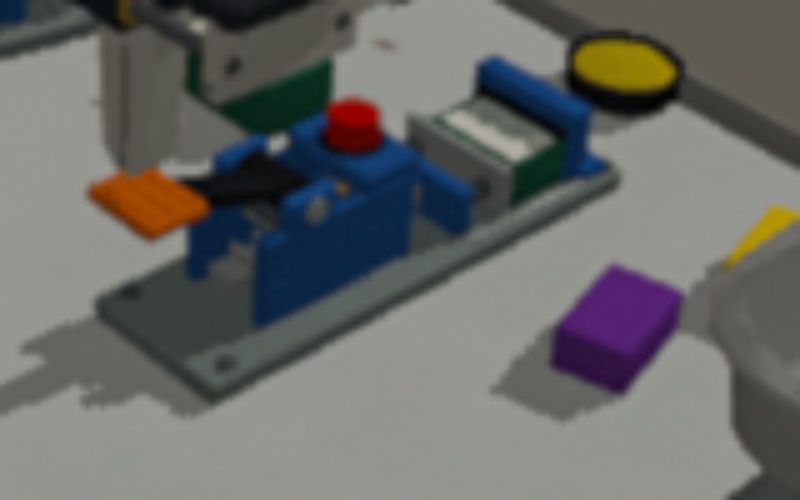

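The box is now about at the stop, with the plate barely pushed in if at all. Third stroke, stopping partway to check the force.

```bash
python3 -m inch '[[[0,0,1.3,0],[0,0,1.7,0],[0,0,2.2,0],[0,0,2.7,0],[0,0,3.2,0],[-0.1,0,3.6,0],[-0.2,0,4,0],[-0.2,0,4.2,0],[-0.2,0,4.4,0],[-0.2,0,4.4,0]]]'
```

```text
t: 6.97
position: [0.4804, -0.1484, 0.0842]
tcp_rot: [180.0, -0.1, 0.9]
force: [-0.3, 1.4, 9.6]
grip_width: 0.005
grip_force: 4.9
```

```bash
python3 -m inch '[[[0,0,0.1,0],[0,0,0.2,0],[0,0,0.3,0],[0,0,0.33,0],[0,0,0.33,0],[0,0,0.33,0],[0,0,0.33,0],[0,0,0.33,0],[0,0,0.33,0],[0,0,0.33,0]]]'
python3 -m inch '[[[0,0,-0.8,0],[0,0,-1.6,0],[0,0,-2.4,0],[0,0,-3.2,0],[0,0,-4,0],[0.2,0,-4.75,0],[0.2,0,-4.75,0],[0.2,0,-4.75,0],[0.2,0,-4.75,0],[0.2,0,-4.75,0]]]'
python3 - <<'E'
from h import *
im=bot.snapshot("scene");cv2.imwrite("pics/s4.png",cv2.resize(im[190:290,280:440,::-1],None,fx=5,fy=5))
E
```

```text
t: 7.8
position: [0.4807, -0.1485, 0.0821]
tcp_rot: [180.0, -0.1, 0.9]
force: [-4.4, 1.8, 22.0]
grip_width: 0.007
grip_force: 10.9
t: 8.63
position: [0.4814, -0.1481, 0.1277]
tcp_rot: [-180.0, 0.0, 0.9]
force: [-0.2, 0.2, -1.0]
grip_width: 0.006
grip_force: 0.0
```

View pics/s4.png

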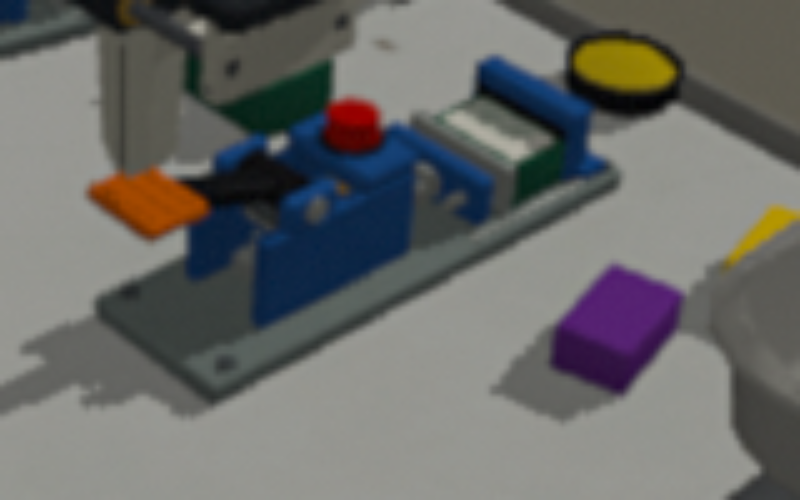

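The jaw moved on about 13 mm while the plate stayed against the box (plate-to-jaw gap shrank in crop ~480,190), so the plate is clearly pushed in more than 5 mm, and the trigger is up. On to the button.

```bash
python3 -m inch '[[[0,0,-1,0],[1,0,-1.5,0],[3.5,0,-1.5,0],[6,0,-1.5,0],[8.5,0,-1.5,0],[11,0,-1.5,0],[12.3,0,-1.5,0],[12.3,0,-0.8,0],[12.3,0,0,0],[12.3,0,0.6,0]]]'
python3 -m inch '[[[0,0,0.4,0],[0,0,0.8,0],[0,0,1.2,0],[0,0,1.6,0],[0,0,2,0],[0,0,2.2,0],[0,0,2.3,0],[0,0,2.3,0],[0,0,2.3,0],[0,0,2.3,0]]]'
```

```text
t: 9.52
position: [0.6034, -0.1461, 0.121]
tcp_rot: [-180.0, 0.1, 0.9]
force: [0.3, -0.9, -1.3]
grip_width: 0.003
grip_force: 0.0
t: 10.35
position: [0.6047, -0.1463, 0.0993]
tcp_rot: [180.0, -0.0, 0.9]
force: [-0.2, -0.9, 1.1]
grip_width: 0.004
grip_force: 0.7
```

```bash
python3 -m inch '[[[0,0,0.1,0],[0,0,0.2,0],[0,0,0.3,0],[0,0,0.3,0],[0,0,0.3,0],[0,0,0.3,0],[0,0,0.3,0],[0,0,0.3,0],[0,0,0.3,0],[0,0,0.3,0]]]'
```

```text
t: 11.18
position: [0.6047, -0.1463, 0.0969]
tcp_rot: [180.0, -0.0, 0.9]
force: [-3.4, -1.4, 8.5]
grip_width: 0.007
grip_force: 4.5
```

```bash
python3 -m inch '[[[0,0,0.1,0],[0,0,0.1,0],[0,0,0.1,0],[0,0,0.1,0],[0,0,0.1,0],[0,0,0.1,0],[0,0,0.1,0],[0,0,0.1,0],[0,0,0.1,0],[0,0,0.1,0]]]'
python3 -m inch '[[[0,0,0,0],[0,0,0,0],[0,0,0,0],[0,0,0,0],[0,0,0,0],[0,0,0,0],[0,0,0,0],[0,0,0,0],[0,0,0,0],[0,0,0,0]]]'
python3 -m inch '[[[0,0,-0.5,0],[0,0,-1,0],[0,0,-1.7,0],[0,0,-2.7,0],[0,0,-4,0],[0,0,-6,0],[0,0,-8,0],[0,0,-10,0],[0,0,-11,0],[0,0,-11,0]]]'
python3 - <<'E'
from h import *
im=bot.snapshot("scene");cv2.imwrite("pics/s5.png",cv2.resize(im[190:290,280:440,::-1],None,fx=5,fy=5))
E
```

```text
t: 12.02
position: [0.6048, -0.1463, 0.0966]
tcp_rot: [180.0, -0.0, 0.9]
force: [-6.4, 0.4, 15.7]
grip_width: 0.007
grip_force: 7.9
t: 12.85
position: [0.6048, -0.1464, 0.0966]
tcp_rot: [180.0, -0.0, 0.9]
force: [-6.4, -0.1, 16.1]
grip_width: 0.009
grip_force: 7.9
t: 13.68
position: [0.6056, -0.1465, 0.2082]
tcp_rot: [179.9, -0.2, 0.9]
force: [0.1, -0.3, -0.8]
grip_width: 0.004
grip_force: 0.0
```

View pics/s5.png

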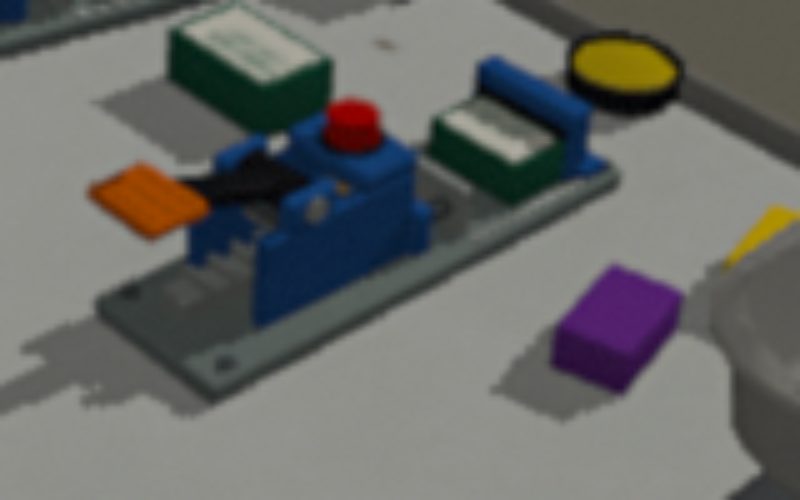

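The jaw arm's end is back at crop x≈430. That fits zero travel, as the three teeth were at 450, 470 and 490. The box lies flat at the stop, the trigger and button are up, and the arm is clear. Handing in.

```bash
python3 -c "
from rig import bot
print(bot.close_job())"
```

```text
the job is handed in; nothing more can be done
None
```

I pumped the box's clamp with three full strokes, until the plate was pushed in about 10 mm or more (judged from the camera view). I then held the release button down until the jaw was fully back, left the staples box flat in the clamp, never worked the other clamp, and handed the job in at about 14 s; no verdict was returned.

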